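Set the trimmer's back stop for the next batch of fan leaves

ROBOT

A 6-joint arm with a two-finger parallel gripper is mounted at the origin on the work surface. World frame = base frame: x ahead of the robot, y to its left, z up, the work surface at z = 0. Lengths are in mm, angles in rad, forces in N, time in s.
With the tool pointing down it reaches from about 300 to 775 mm from the base axis. Payload 14.6 kg.
Tool frame: the origin (TCP) lies midway between the tips of the shut fingers; the grasp point (between the pads) lies 19 mm behind it; z points along the fingers, y is the line along which they close (so a half turn about z gives the same grasp; the last joint's range is limited). The gripper opens to 94 mm and grips with 3 to 60 N. Pads are 16 mm wide; open, the fingers measure 119 mm over their backs; the gripper's body (75 mm by 177 mm) begins 78 mm behind the grasp point.
Start: joints at [-1.342, 0.3, 1.521, -0, 1.321, -0.067], TCP at [160.321, -526.105, 205.446] pointing down, gripper open.
Joint ranges: [-3.03, 3.03], [-0.79, 2.21], [0.23, 2.52], [-1.04, 4.18], [0, 3.07], [-2.55, 2.55]. Speed limits (rad/s): [2.22, 2.22, 2.57, 3.14, 3.14, 3.14].

INTERFACE

Orientations are given as [roll, pitch, yaw] about the fixed x, y, z axes, in that order (R = Rz(yaw) Ry(pitch) Rx(roll)).
In Python, from cell import * gives the robot as it stands. The module is installed in compiled form; this text tells all that it offers.
- The arm moves only by the tool servo_tool, never from a script. Its argument "motion" is a list of rows, each an object of numbers: "wx", "wy", "wz": the turn, a rotation vector about the tool's x, y, z in units of 2 rad (1.0 is 2 rad); "dx", "dy", "dz": the shift along the tool's x, y, z in units of 10 cm (1.0 is 10 cm); "fingers": the closure, from -1 (fully open) to 1 (shut). In form: [{"wx": .., "wy": .., "wz": .., "dx": .., "dy": .., "dz": .., "fingers": ..}, ...]. A call has 1 to 10 rows; each row is the pose to reach, as a shift and turn from the pose commanded when the call began, along the tool's axes at that moment; what a row does not reach only later rows make up. A row lasts 1/10 s, in which the tool goes at most 50 mm and 8.59 degrees, less where a joint would pass 70% of its speed; a pose out of reach is approached as far as the arm can. A call with a number of a shift or a turn outside -1 to 1 is refused whole. A call with a gripper value outside its range is refused whole. The fingers move at their own pace and stop on an object; "newtons" is the grip in N (left out, the last holds). Time passes only in rows, so rows that repeat a pose let the fingers close. It gives the time, the measured TCP pose, the force, the opening and the grip force at its end, in the units of the state.
- read_state(): the state, without advancing time (a new reading comes with each control period).
- camera(name): name is "side" or "top" or "wrist"; returns a dict with "image" (400x640x3 uint8, red, green, blue), "fx", "fy", "cx", "cy" (pixels), "R" (3x3) and "t" (3): a world point X has camera coordinates R X + t. Camera axes: x right, y down, z forward; pixel columns grow to the right and rows downward; lengths in mm; the calibration is good to about 2 mm. The wrist camera is an equidistant fisheye: a pixel r from the principal point sees the ray r / f radians off the axis. A picture is of the moment at which its call begins. There is no depth.
- sign_off(): hands the job in; it is judged then, once.
Trained networks look in a picture, given as the dict that the camera call returned (one of the last four; its "shot" number tells which), for a name from the list of things; names that differ only in an ending like _2 or _b are one class to them, and where a whole thing is asked for, a point or a joint stands for the part that bears it (a point fixed in the world has none). Each returns a list of dicts, best first, with "conf" (0 to 1); they miss things now and then, are a little off and sometimes report something else, mostly with a low value. They report only what shows in the picture. A call takes as long as a camera call.
- spot_in(query, picture): "location" ([column, row] in pixels, amid what is visible of it).
- trace(query, picture): "pixels" (400x640 bool, what is visible of it) and "location" ([column, row] in pixels, amid what is visible of it).
The state is a dict: "clock": time; "joints": joint angles; "qd": joint speeds; "effort": joint torques, N m; "eef_pos": TCP position; "eef_rot": TCP orientation; "wrist_force": force on the tool from outside, world axes, zero at the start; "moment": the same for the moment, N m; "finger_gap": finger opening in mm; "finger_force": force on a finger pad.
Only numpy, scipy, OpenCV 4.12 (cv2) and the standard library are available. Lean on these libraries where they do the work, as an engineer would, in place of code of your own. Each camera call takes 0.05 s, during which the arm holds its last target. There are 200 camera calls.

TASK

Set the paper trimmer for the next batch of fan leaves: with the fingertips press down the release pad in the middle of the back stop to free its brake and, keeping the pad down, push the back stop along its rail until it rests against the stop that carries the knurled thumbscrew, not the plain stop on the other side. Then let the pad come up so that the brake holds the back stop there, and move clear. Never shove the back stop while its brake is on, pick nothing up, and leave the folded fan, the paperweight, the paint jar and the mug where they are.

Things in the scene. Friction and masses are not known exactly. Their poses are not given: they have to be found in the camera images.
- trimmer: Guillotine paper trimmer, fixed to the bench: grey bed 300 x 460 mm, top 30 mm above the bench. Origin: under the bed's centre, at bench height; y along the back stop's rail, x across it. The aluminium rail, 400 mm long, 44 mm wide, is centred at x = +30 mm, its top 48 mm above the bench. The blade arm, 75 mm high, lies along the edge y = -240 mm, its handle to -x
- backstop_mid (a point): Back stop: aluminium carriage on the rail, 92 mm along it, 56 mm wide, with a low fence bar reaching 170 mm to -x over the bed. This point: its middle at the rail's top, 48 mm above the bench; axes as the trimmer's. At each end a block 19 mm long stands 28 mm above this point; the release pad lies in the 54 mm gap between them. Pushing on a block's inside moves it too
- pad_top (a point): Release pad: black ribbed plate in the middle of the back stop, 50 mm along the rail by 36 mm across. This point: centre of its top face, 70 mm above the bench when up, 6 mm below the end blocks' tops. Pressed right down it still stands 2 mm above the carriage's side walls
- pad (a joint): How far the release pad is pressed down, m: 0 up (brake on), 0.006 fully down at a hard stop. The spring needs about 6 N to start and 9 N at the bottom. From about 1.5 mm down the brake is free; with the pad up it holds the carriage against about 20 N
- carriage (a joint): Position of the back stop along the rail, m: 0 at mid-rail, growing along the trimmer's +y. With the pad pressed it slides with about 1.5 N of drag and stays where it is left
- set_stop: The stop to go to: steel block clamped on the rail, 24 mm along it, 52 mm across, 20 mm high, with a round knurled thumbscrew 29 mm across on it (top 41 mm above the rail). It is on either side of the back stop. Origin: its middle, at the rail's top. The back stop touches it when the two points are 58 mm apart along the rail
- plain_stop: The other stop: the same steel block without a thumbscrew (two small sunk screws only), clamped on the other side of the back stop. Origin as for set_stop
- folded_fan: Closed black folding fan, 220 x 26 x 18 mm, lying loose on the bed beyond the rail, roughly along it. Origin: under its middle. Leave it
- paperweight: Brass bar 110 x 26 x 17.5 mm lying loose on the bed on the robot's side of the rail, near the bed's +y edge. Origin: under its middle. Leave it
- paint_jar: Red paint jar with a white cap, 66 mm across, 85 mm high, loose on the bench beside the blade arm. Origin: under its middle. Leave it
- mug: White mug, 80 mm across and 98 mm high, loose on the bench beside the bed's +y edge. Origin: under its middle. Leave it

How it is judged:
By the outcome, as a careful person would: the job done as asked, in the order asked, and still so for the second after the job is handed in, with the robot touching nothing.
It also fails if it takes over 38 s, if anything falls off the work surface, if the arm or the gripper's body presses on something with over 40 N, if the wrist force passes 120 N, or if a joint passes its speed limit or range.

## Working session

There is one attempt and no reset: what is moved stays moved. The work goes in short steps, Python scripts to look and compute and a tool call to move; the robot and the scene stay as the last step left them, time stands still between calls to the robot, and variables do not carry over. Pictures are saved under pics/ and viewed, at most 10 in all, crops included, and the job is handed in when it is done.

Besides the shell and the picture viewer there is one more tool, called after "Call:" by a JSON object that holds its "fn" and its "kwargs". servo_tool: Moves the arm, as the interface text tells. Its arguments: {"type":"object","properties":{"motion":{"type":"array","items":{"type":"object","properties":{"wx":{"type":"number"},"wy":{"type":"number"},"wz":{"type":"number"},"dx":{"type":"number"},"dy":{"type":"number"},"dz":{"type":"number"},"fingers":{"type":"number"}}}},"newtons":{"type":"number"}},"required":["motion"]}

```bash
mkdir -p pics
python3 - <<'E'
from cell import *
import cv2, numpy as np
s=read_state();print(s['clock'],s['eef_pos'],s['eef_rot'],s['finger_gap'],s['wrist_force'])
for n in ["top","side"]:
    p=camera(n);cv2.imwrite(f"pics/{n}0.png",p["image"][:,:,::-1])
    print(n,p['fx'],p['cx'],p['cy'],np.round(p['R'],4).tolist(),np.round(p['t'],1).tolist())
    R,t=np.array(p['R']),np.array(p['t'])
    for q,z in [("trimmer",30),("backstop_mid",62),("pad_top",70),("set_stop",80),("plain_stop",68),("folded_fan",48),("paperweight",47),("paint_jar",85),("mug",98)]:
        for d in spot_in(q,p)[:2]:
            u,v=d["location"];r=R.T@np.array([(u-p['cx'])/p['fx'],(v-p['cy'])/p['fy'],1]);c=-R.T@t
            print(q,round(d['conf'],2),np.round([u,v],1),np.round(c+r*(z-c[2])/r[2],1))
E
```

```text
0.0 [ 160.25308434 -525.86187153  204.87977434] [-3.14042674e+00 -8.58508191e-05  2.95779743e-01] 93.96017944962618 [ 0.7707692  -0.81216722 -0.05300696]
top 446.85345531410945 317.19660380706074 197.47864965390545 [[0.0046, -0.9998, 0.0205], [-0.997, -0.0062, -0.0777], [0.0778, -0.0201, -0.9968]] [-10.6, 543.5, 1096.6]
trimmer 0.97 [329.  217.1] [494.3 -36.9  30. ]
backstop_mid 0.54 [450.7 202.6] [ 529.9 -330.4   62. ]
pad_top 0.53 [307.9 208.5] [513.2  15.5  70. ]
set_stop 0.72 [256.4 221.7] [480.9 136.4  80. ]
plain_stop 0.72 [367.6 186.5] [ 567.2 -127.9   68. ]
folded_fan 0.97 [289.9 177.4] [590.3  60.   48. ]
paperweight 0.66 [246.2 271.1] [362.9 162.9  47. ]
paint_jar 0.65 [451.5 203.3] [ 526.7 -324.8   85. ]
mug 0.9 [173.6 238. ] [442.1 323.5  98. ]
mug 0.57 [305.4 209.4] [509.6  21.2  98. ]
side 452.4465260122173 318.7825196851054 203.2690940804618 [[0.9875, -0.1563, -0.0204], [-0.1067, -0.5676, -0.8163], [0.116, 0.8083, -0.5772]] [-541.0, 118.3, 1098.6]
backstop_mid 0.55 [294.8 208.2] [489.7   5.7  62. ]
pad_top 0.5 [303.9 203. ] [513.7  12.5  70. ]
set_stop 0.86 [287.9 178.2] [485.1 119.9  80. ]
plain_stop 0.89 [330.6 242.2] [ 552.8 -145.7   68. ]
folded_fan 0.8 [333.4 201. ] [593.2  38.3  48. ]
folded_fan 0.68 [295.5 213.9] [490.1   0.6  48. ]
paperweight 0.54 [241.7 187.4] [359.6 149.6  47. ]
paint_jar 0.72 [295.5 209.2] [488.4 -30.5  85. ]
paint_jar 0.6 [338.  317.1] [ 525.6 -371.6   85. ]
mug 0.83 [270.  153.6] [446.6 231.3  98. ]
```

View pics/top0.png

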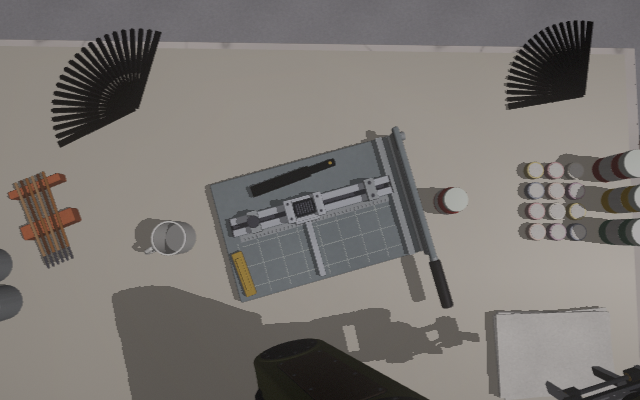

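View pics/side0.png

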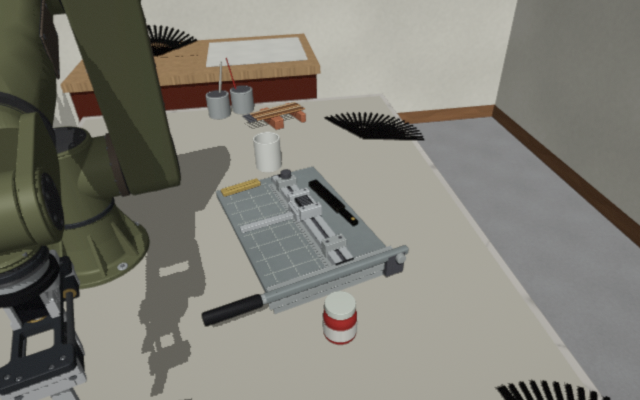

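The top view shows the carriage with its black pad at (304,208), and stops at about (252,216) and (377,187). The side view shows a round knob at about (287,175) on the far (+y) stop. I'll enlarge both to confirm.

```bash
cat > h.py <<'E'
from cell import *
import cv2, numpy as np
def ray(p,u,v,z):
    R,t=np.array(p['R']),np.array(p['t']);r=R.T@np.array([(u-p['cx'])/p['fx'],(v-p['cy'])/p['fy'],1]);c=-R.T@t
    return c+r*(z-c[2])/r[2]
E
python3 - <<'E'
from h import *
a=camera("top");b=camera("side")
A=cv2.resize(a["image"][150:260,205:405],(800,440),interpolation=cv2.INTER_CUBIC)
B=cv2.resize(b["image"][160:275,230:390],(800,575),interpolation=cv2.INTER_CUBIC)
cv2.imwrite("pics/a1.png",A[:,:,::-1]);cv2.imwrite("pics/b1.png",B[:,:,::-1])
for p in (a,b):
  for q,z in [("pad_top",70),("set_stop",70),("plain_stop",68),("trimmer",30)]:
    for d in trace(q,p)[:1]:
      m=d["pixels"];ys,xs=np.nonzero(m);print(q,round(d['conf'],2),m.sum(),xs.min(),xs.max(),ys.min(),ys.max(),np.round(ray(p,xs.mean(),ys.mean(),z),1), cv2.minAreaRect(np.c_[xs,ys].astype(np.float32)))
E
```

```text
pad_top 0.88 338 293 316 198 216 [516.6  24.4  70. ] ((304.1764831542969, 207.20590209960938), (16.00735092163086, 21.585668563842773), 75.96376037597656)
set_stop 0.69 282 247 261 210 233 [481.6 143.9  70. ] ((253.17649841308594, 221.70590209960938), (22.79834747314453, 13.581995010375977), 75.96376037597656)
plain_stop 0.72 221 363 377 178 200 [ 561.3 -134.3   68. ] ((370.26751708984375, 189.00958251953125), (21.275341033935547, 10.553020477294922), 73.61045837402344)
trimmer 0.82 22878 211 453 127 308 [490.1 -34.4  30. ] ((329.837158203125, 243.17645263671875), (188.45156860351562, 204.26402282714844), 74.14419555664062)
pad_top 0.72 159 294 312 195 206 [512.5  23.7  70. ] ((302.88238525390625, 200.5294189453125), (10.6715669631958, 16.97749137878418), 75.96376037597656)
set_stop 0.82 297 276 296 170 191 [478.7 128.1  70. ] ((284.3972473144531, 179.22601318359375), (18.258419036865234, 21.886693954467773), 69.44395446777344)
plain_stop 0.72 371 321 346 234 255 [ 556.2 -149.9   68. ] ((332.3196105957031, 242.9690704345703), (16.042469024658203, 27.211278915405273), 66.03751373291016)
trimmer 0.86 15623 201 408 167 326 [ 486.2 -100.6   30. ] ((292.6153564453125, 239.42308044433594), (134.62840270996094, 218.12432861328125), 74.74488067626953)
```

View pics/a1.png

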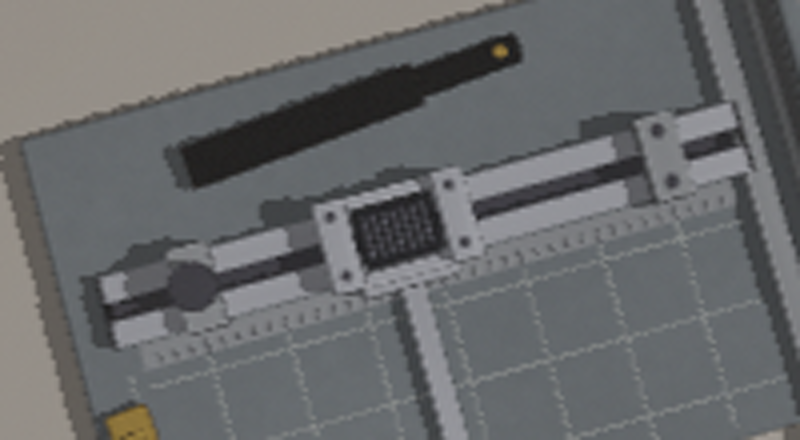

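View pics/b1.png

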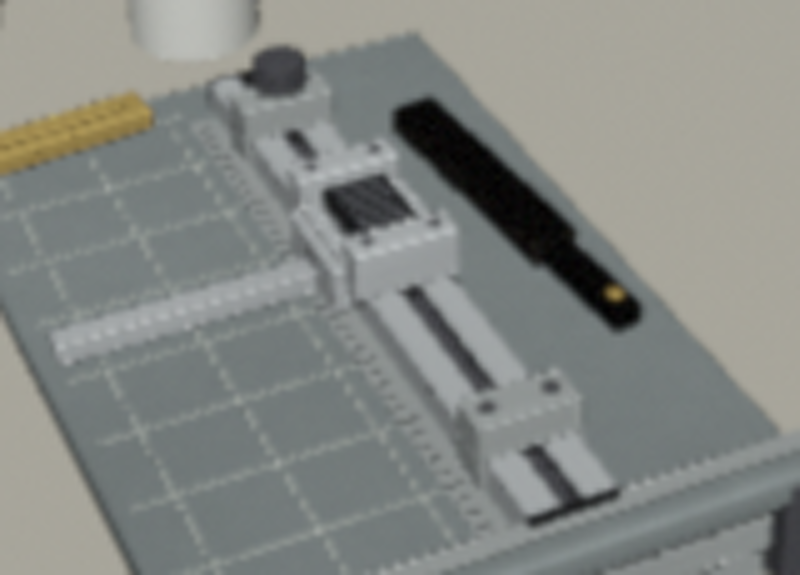

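The round knurled thumbscrew is on the +y stop: crop (193,287) in top, i.e. pixel (253,222), and crop (278,70) in side. The plain stop with two screws is at top pixel (371,189), and the pad centre is at top pixel (304.5,208). So the back stop has to go along the trimmer's +y.

Run:
```python
from h import *
from scipy.optimize import least_squares
a=camera("top");b=camera("side")
f=lambda u,v:(205+u/4-.4,150+v/4-.4)
g=lambda u,v:(230+u/5-.4,160+v/5-.4)
A=ray(a,*f(108,312),48);B=ray(a,*f(740,140),48);d=A-B;print("slot",A,B,np.linalg.norm(d),"yaw",np.arctan2(-d[0],d[1]))
print("pad top",ray(a,*f(398,232),70),"side",ray(b,*g(370,204),70))
print("plain",ray(a,*f(665,156),68),"side",ray(b,*g(520,402),68))
print("knob",ray(a,*f(193,287),89),"side",ray(b,*g(279,58),89))
yaw=np.arctan2(-d[0],d[1]);u=np.array([-np.sin(yaw),np.cos(yaw),0])
P=(ray(a,*f(398,232),70)+ray(b,*g(370,204),70))/2
K=(ray(a,*f(193,287),89)+ray(b,*g(279,58),89))/2
print("travel",(K-P)@u-58,"across",(K-P)@np.array([u[1],-u[0],0]),"u",u)
s=read_state();c,sn=np.cos(s['eef_rot'][2]),np.sin(s['eef_rot'][2]);D=P-s['eef_pos']
print(P,"tool dx,dy,dz",D@[c,sn,0],D@[sn,-c,0],-D[2])
```

```text
slot [467.07603563 199.71940385  48.        ] [ 574.28175545 -184.71227452   48.        ] 399.09996453671914 yaw 0.2719587556628127
pad top [515.31866097  24.53279961  70.        ] side [514.41173019  23.8363122   70.        ]
plain [ 562.13078259 -135.6859514    68.        ] side [ 560.73265257 -139.3944814    68.        ]
knob [481.46595874 143.64640184  89.        ] side [481.16737448 142.13864649  89.        ]
travel 65.35680792871106 across -0.4283240473238979 u [-0.26861872  0.96324659  0.        ]
[514.86519558  24.18455591  70.        ] tool dx,dy,dz 499.5574854870287 -423.03670732762055 135.47099551473417
```

Call:
{"fn": "servo_tool", "kwargs": {"motion": [{"dx": 0.3,"dy": -0.25,"fingers": 1},{"dx": 0.65,"dy": -0.55,"fingers": 1},{"dx": 1,"dy": -0.85,"fingers": 1}], "newtons": 10}}

```text
schema error: expected keys wx, wy, wz, dx, dy, dz, fingers
```

Call:
{"fn": "servo_tool", "kwargs": {"motion": [{"dx": 0.35,"dy": -0.3,"fingers": 1},{"dx": 0.7,"dy": -0.6,"fingers": 1},{"dx": 1,"dy": -0.85,"fingers": 1}]}}

```text
schema error: expected keys wx, wy, wz, dx, dy, dz, fingers
```

Call:
{"fn": "servo_tool", "kwargs": {"motion": [{"dx": 0.35,"dy": -0.3,"fingers": 1},{"dx": 0.7,"dy": -0.6,"fingers": 1},{"dx": 1,"dy": -0.85,"fingers": 1}]}}

```text
schema error: expected keys wx, wy, wz, dx, dy, dz, fingers
```

Call:
{"fn": "servo_tool", "kwargs": {"motion": [{"dx": 0.35,"dy": -0.3,"fingers": 1},{"dx": 0.7,"dy": -0.6,"fingers": 1},{"dx": 1,"dy": -0.85,"fingers": 1},{"dx": 1,"dy": -0.85,"wz": 0.012,"fingers": 1},{"dx": 1,"dy": -0.85,"wz": 0.012,"fingers": 1},{"dx": 1,"dy": -0.85,"wz": 0.012,"fingers": 1}]}}

```text
schema error: expected keys wx, wy, wz, dx, dy, dz, fingers
```

```bash
cat > go.py <<'E'
from h import *
P=np.array([514.9,24.2,70])
s=read_state();y=s['eef_rot'][2];c,sn=np.cos(y),np.sin(y);D=P-s['eef_pos']
print(s['clock'],s['eef_pos'],s['eef_rot'],s['finger_gap'],s['wrist_force'],"tool dx,dy,dz",D@[c,sn,0],D@[sn,-c,0],-D[2])
E
python3 go.py
```

```text
1.6 [ 160.34165676 -526.1160869   205.47099551] [ 3.14154780e+00 -1.27064460e-05  2.95837049e-01] 94.31287693767936 [-0.99749304  0.04759063 -0.4168182 ] tool dx,dy,dz 499.59528052833633 -423.0413336036057 135.47099551473417
```

All keys are required, so nothing has moved yet.

Call:
{"fn": "servo_tool", "kwargs": {"motion": [{"wx": 0,"wy": 0,"wz": 0,"dx": 0.3,"dy": -0.25,"dz": 0,"fingers": 1},{"wx": 0,"wy": 0,"wz": 0,"dx": 0.65,"dy": -0.55,"dz": 0,"fingers": 1},{"wx": 0,"wy": 0,"wz": 0,"dx": 1,"dy": -0.85,"dz": 0,"fingers": 1}], "newtons": 10}}

```text
clock: 1.9
eef_pos: [231.6, -414.3, 205.3]
eef_rot: [-3.141, -0.0, 0.295]
wrist_force: [0.3, -0.3, -0.2]
finger_gap: 73.3
finger_force: 0.0
```

Call:
{"fn": "servo_tool", "kwargs": {"motion": [{"wx": 0,"wy": 0,"wz": 0,"dx": 0.35,"dy": -0.3,"dz": 0,"fingers": 1},{"wx": 0,"wy": 0,"wz": 0,"dx": 0.7,"dy": -0.6,"dz": 0,"fingers": 1},{"wx": 0,"wy": 0,"wz": 0,"dx": 1,"dy": -0.85,"dz": 0,"fingers": 1}]}}

```text
clock: 2.2
eef_pos: [302.8, -303.3, 205.7]
eef_rot: [3.141, -0.0, 0.296]
wrist_force: [0.7, -1.0, 0.4]
finger_gap: 49.5
finger_force: 0.0
```

Call:
{"fn": "servo_tool", "kwargs": {"motion": [{"wx": 0,"wy": 0,"wz": 0,"dx": 0.35,"dy": -0.3,"dz": 0,"fingers": 1},{"wx": 0,"wy": 0,"wz": 0,"dx": 0.7,"dy": -0.6,"dz": 0,"fingers": 1},{"wx": 0,"wy": 0,"wz": 0,"dx": 1,"dy": -0.85,"dz": 0,"fingers": 1}]}}

```text
clock: 2.5
eef_pos: [373.7, -192.8, 205.7]
eef_rot: [3.141, -0.0, 0.296]
wrist_force: [1.0, 0.2, 0.2]
finger_gap: 25.0
finger_force: 0.0
```

Call:
{"fn": "servo_tool", "kwargs": {"motion": [{"wx": 0,"wy": 0,"wz": 0,"dx": 0.35,"dy": -0.3,"dz": 0,"fingers": 1},{"wx": 0,"wy": 0,"wz": 0,"dx": 0.7,"dy": -0.6,"dz": 0,"fingers": 1},{"wx": 0,"wy": 0,"wz": 0,"dx": 1,"dy": -0.85,"dz": 0,"fingers": 1},{"wx": 0,"wy": 0,"wz": 0.012,"dx": 1,"dy": -0.85,"dz": 0,"fingers": 1},{"wx": 0,"wy": 0,"wz": 0.012,"dx": 1,"dy": -0.85,"dz": 0,"fingers": 1},{"wx": 0,"wy": 0,"wz": 0.012,"dx": 1,"dy": -0.85,"dz": 0,"fingers": 1}]}}

```text
clock: 3.1
eef_pos: [443.5, -84.9, 205.5]
eef_rot: [3.142, 0.0, 0.271]
wrist_force: [-0.6, -0.5, 0.8]
finger_gap: 0.3
finger_force: 0.0
```

```bash
python3 go.py
```

```text
3.1 [443.46731151 -84.94910697 205.46140741] [3.14151570e+00 1.13446541e-04 2.71485890e-01] 0.25759142192659057 [-0.63161537 -0.53008788  0.77612594] tool dx,dy,dz 98.08613279860988 -85.99573877970377 135.46140740753376
```

Call:
{"fn": "servo_tool", "kwargs": {"motion": [{"wx": 0,"wy": 0,"wz": 0,"dx": 0.3,"dy": -0.26,"dz": 0,"fingers": 1},{"wx": 0,"wy": 0,"wz": 0,"dx": 0.65,"dy": -0.57,"dz": 0,"fingers": 1},{"wx": 0,"wy": 0,"wz": 0,"dx": 0.98,"dy": -0.86,"dz": 0,"fingers": 1},{"wx": 0,"wy": 0,"wz": 0,"dx": 0.98,"dy": -0.86,"dz": 0.25,"fingers": 1},{"wx": 0,"wy": 0,"wz": 0,"dx": 0.98,"dy": -0.86,"dz": 0.6,"fingers": 1},{"wx": 0,"wy": 0,"wz": 0,"dx": 0.98,"dy": -0.86,"dz": 0.9,"fingers": 1},{"wx": 0,"wy": 0,"wz": 0,"dx": 0.98,"dy": -0.86,"dz": 1,"fingers": 1},{"wx": 0,"wy": 0,"wz": 0,"dx": 0.98,"dy": -0.86,"dz": 1,"fingers": 1}]}}

```text
clock: 3.9
eef_pos: [514.7, 24.0, 104.9]
eef_rot: [-3.141, 0.002, 0.271]
wrist_force: [0.5, -0.0, 0.2]
finger_gap: 0.5
finger_force: 0.0
```

```bash
python3 go.py
python3 - <<'E'
from h import *
b=camera("side")
B=cv2.resize(b["image"][130:245,230:390],(800,575),interpolation=cv2.INTER_CUBIC)
cv2.imwrite("pics/b2.png",B[:,:,::-1])
E
```

```text
3.9 [514.69825915  23.98408694 104.91703484] [-3.14107140e+00  1.73799974e-03  2.70553521e-01] 0.5402658485628704 [ 0.49170894 -0.02789778  0.22688755] tool dx,dy,dz 0.2521081187837048 -0.15414057318563673 34.91703483996696
```

View pics/b2.png

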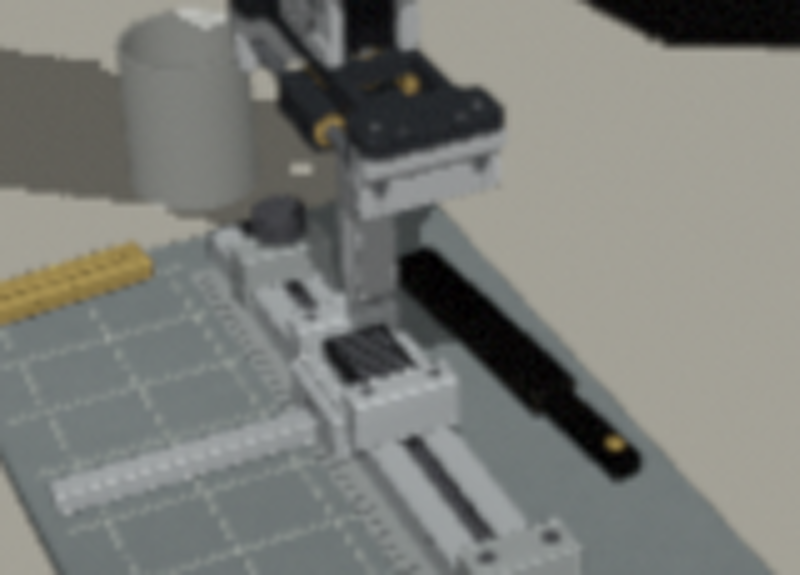

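The shut fingers hang over the pad (crop pad at (370,350)), clear of the knob at (278,215) and the mug. I'll descend slowly.

Call:
{"fn": "servo_tool", "kwargs": {"motion": [{"wx": 0,"wy": 0,"wz": 0,"dx": 0,"dy": 0,"dz": 0.15,"fingers": 1},{"wx": 0,"wy": 0,"wz": 0,"dx": 0,"dy": 0,"dz": 0.28,"fingers": 1},{"wx": 0,"wy": 0,"wz": 0,"dx": 0,"dy": 0,"dz": 0.33,"fingers": 1},{"wx": 0,"wy": 0,"wz": 0,"dx": 0,"dy": 0,"dz": 0.35,"fingers": 1},{"wx": 0,"wy": 0,"wz": 0,"dx": 0,"dy": 0,"dz": 0.37,"fingers": 1},{"wx": 0,"wy": 0,"wz": 0,"dx": 0,"dy": 0,"dz": 0.38,"fingers": 1},{"wx": 0,"wy": 0,"wz": 0,"dx": 0,"dy": 0,"dz": 0.38,"fingers": 1},{"wx": 0,"wy": 0,"wz": 0,"dx": 0,"dy": 0,"dz": 0.38,"fingers": 1}]}}

```text
clock: 4.75
eef_pos: [515.4, 24.8, 68.3]
eef_rot: [3.141, -0.001, 0.272]
wrist_force: [-3.5, -2.4, 6.7]
finger_gap: 0.5
finger_force: 3.2
```

Call:
{"fn": "servo_tool", "kwargs": {"motion": [{"wx": 0,"wy": 0,"wz": 0,"dx": 0,"dy": 0,"dz": 0.02,"fingers": 1},{"wx": 0,"wy": 0,"wz": 0,"dx": 0,"dy": 0,"dz": 0.03,"fingers": 1},{"wx": 0,"wy": 0,"wz": 0,"dx": 0,"dy": 0,"dz": 0.04,"fingers": 1},{"wx": 0,"wy": 0,"wz": 0,"dx": 0,"dy": 0,"dz": 0.04,"fingers": 1}]}}

```text
clock: 5.15
eef_pos: [515.5, 24.8, 64.4]
eef_rot: [3.141, -0.001, 0.272]
wrist_force: [-4.6, -0.7, 9.1]
finger_gap: 0.6
finger_force: 4.2
```

Call:
{"fn": "servo_tool", "kwargs": {"motion": [{"wx": 0,"wy": 0,"wz": 0,"dx": 0,"dy": 0,"dz": 0.008,"fingers": 1},{"wx": 0,"wy": 0,"wz": 0,"dx": 0,"dy": -0.01,"dz": 0.008,"fingers": 1},{"wx": 0,"wy": 0,"wz": 0,"dx": 0,"dy": -0.03,"dz": 0.008,"fingers": 1},{"wx": 0,"wy": 0,"wz": 0,"dx": 0,"dy": -0.06,"dz": 0.008,"fingers": 1},{"wx": 0,"wy": 0,"wz": 0,"dx": 0,"dy": -0.1,"dz": 0.008,"fingers": 1},{"wx": 0,"wy": 0,"wz": 0,"dx": 0,"dy": -0.14,"dz": 0.008,"fingers": 1},{"wx": 0,"wy": 0,"wz": 0,"dx": 0,"dy": -0.17,"dz": 0.008,"fingers": 1},{"wx": 0,"wy": 0,"wz": 0,"dx": 0,"dy": -0.19,"dz": 0.008,"fingers": 1},{"wx": 0,"wy": 0,"wz": 0,"dx": 0,"dy": -0.2,"dz": 0.008,"fingers": 1},{"wx": 0,"wy": 0,"wz": 0,"dx": 0,"dy": -0.2,"dz": 0.008,"fingers": 1}]}}

```text
clock: 6.15
eef_pos: [510.0, 44.1, 64.1]
eef_rot: [3.141, -0.001, 0.272]
wrist_force: [-7.3, -1.1, 14.1]
finger_gap: 0.5
finger_force: 7.1
```

Run:
```python
from h import *
for n,o in(("side",(160,275,230,390)),("top",(150,260,205,405))):
  p=camera(n)
  for d in trace("pad_top",p)[:1]+trace("backstop_mid",p)[:1]: print(n,d['conf'],d['location'],d['pixels'].sum())
  if n=="side":
    B=cv2.resize(p["image"][o[0]:o[1],o[2]:o[3]],None,fx=5,fy=5,interpolation=cv2.INTER_CUBIC);cv2.imwrite("pics/b3.png",B[:,:,::-1])
```

```text
side 0.52 [294.9, 203.2] 49
side 0.97 [288.0, 207.8] 944
top 0.42 [301.1, 226.2] 59
```

View pics/b3.png

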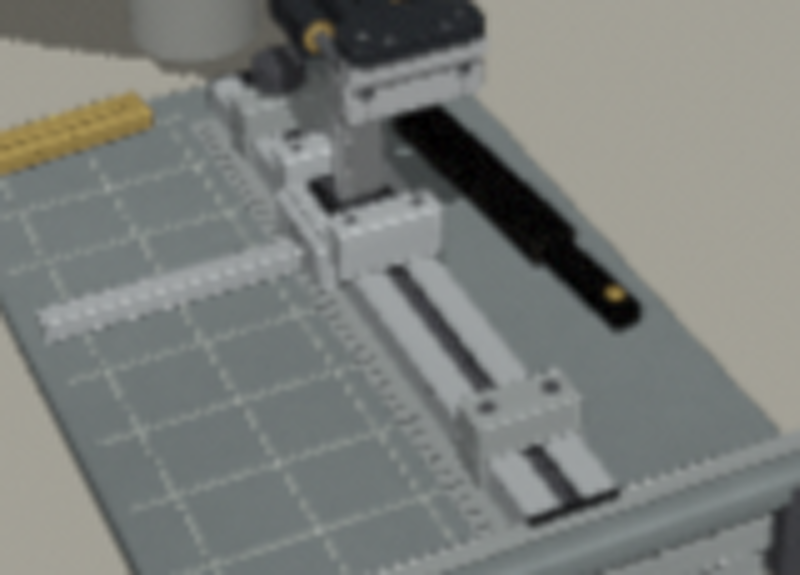

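The back stop has moved about 20 mm with the fingers: the fence tip went from crop (55,345) to (42,322). The fingers sit mid-pad at about (362,190). I'll carry on to just short of the stop.

Call:
{"fn": "servo_tool", "kwargs": {"motion": [{"wx": 0,"wy": 0,"wz": 0,"dx": -0.003,"dy": -0.02,"dz": 0,"fingers": 1},{"wx": 0,"wy": 0,"wz": 0,"dx": -0.007,"dy": -0.06,"dz": 0,"fingers": 1},{"wx": 0,"wy": 0,"wz": 0,"dx": -0.01,"dy": -0.11,"dz": 0,"fingers": 1},{"wx": 0,"wy": 0,"wz": 0,"dx": -0.01,"dy": -0.17,"dz": 0,"fingers": 1},{"wx": 0,"wy": 0,"wz": 0,"dx": -0.01,"dy": -0.23,"dz": 0,"fingers": 1},{"wx": 0,"wy": 0,"wz": 0,"dx": -0.01,"dy": -0.29,"dz": 0,"fingers": 1},{"wx": 0,"wy": 0,"wz": 0,"dx": -0.01,"dy": -0.34,"dz": 0,"fingers": 1},{"wx": 0,"wy": 0,"wz": 0,"dx": -0.01,"dy": -0.38,"dz": 0,"fingers": 1},{"wx": 0,"wy": 0,"wz": 0,"dx": -0.01,"dy": -0.4,"dz": 0,"fingers": 1},{"wx": 0,"wy": 0,"wz": 0,"dx": -0.01,"dy": -0.4,"dz": 0,"fingers": 1}]}}

```text
clock: 7.45
eef_pos: [498.8, 82.7, 64.2]
eef_rot: [3.141, -0.002, 0.272]
wrist_force: [-4.5, 0.1, 12.5]
finger_gap: -0.0
finger_force: 5.9
```

Call:
{"fn": "servo_tool", "kwargs": {"motion": [{"wx": 0,"wy": 0,"wz": 0,"dx": 0,"dy": -0.01,"dz": 0,"fingers": 1},{"wx": 0,"wy": 0,"wz": 0,"dx": 0,"dy": -0.02,"dz": 0,"fingers": 1},{"wx": 0,"wy": 0,"wz": 0,"dx": 0,"dy": -0.03,"dz": 0,"fingers": 1},{"wx": 0,"wy": 0,"wz": 0,"dx": 0,"dy": -0.03,"dz": 0,"fingers": 1}]}}

```text
clock: 7.85
eef_pos: [498.0, 85.3, 64.2]
eef_rot: [3.141, -0.002, 0.272]
wrist_force: [-3.7, -1.1, 11.8]
finger_gap: 0.7
finger_force: 5.9
```

Call:
{"fn": "servo_tool", "kwargs": {"motion": [{"wx": 0,"wy": 0,"wz": 0,"dx": 0,"dy": -0.01,"dz": 0,"fingers": 1},{"wx": 0,"wy": 0,"wz": 0,"dx": 0,"dy": -0.02,"dz": 0,"fingers": 1},{"wx": 0,"wy": 0,"wz": 0,"dx": 0,"dy": -0.02,"dz": 0,"fingers": 1}]}}

```text
clock: 8.15
eef_pos: [497.5, 87.2, 64.1]
eef_rot: [3.141, -0.002, 0.272]
wrist_force: [-2.6, -0.9, 12.0]
finger_gap: 0.6
finger_force: 5.9
```

Call:
{"fn": "servo_tool", "kwargs": {"motion": [{"wx": 0,"wy": 0,"wz": 0,"dx": 0,"dy": -0.01,"dz": 0,"fingers": 1},{"wx": 0,"wy": 0,"wz": 0,"dx": 0,"dy": -0.02,"dz": 0,"fingers": 1},{"wx": 0,"wy": 0,"wz": 0,"dx": 0,"dy": -0.02,"dz": 0,"fingers": 1}]}}

```text
clock: 8.45
eef_pos: [497.0, 88.9, 64.2]
eef_rot: [3.141, -0.002, 0.272]
wrist_force: [-2.4, -4.3, 11.9]
finger_gap: 0.4
finger_force: 5.9
```

Call:
{"fn": "servo_tool", "kwargs": {"motion": [{"wx": 0,"wy": 0,"wz": 0,"dx": 0,"dy": -0.01,"dz": 0,"fingers": 1},{"wx": 0,"wy": 0,"wz": 0,"dx": 0,"dy": -0.01,"dz": 0,"fingers": 1}]}}

```text
clock: 8.65
eef_pos: [497.0, 89.5, 64.2]
eef_rot: [3.14, -0.002, 0.272]
wrist_force: [-0.7, -6.8, 10.4]
finger_gap: 0.3
finger_force: 5.3
```

Call:
{"fn": "servo_tool", "kwargs": {"motion": [{"wx": 0,"wy": 0,"wz": 0,"dx": 0,"dy": -0.01,"dz": 0,"fingers": 1},{"wx": 0,"wy": 0,"wz": 0,"dx": 0,"dy": -0.01,"dz": 0,"fingers": 1},{"wx": 0,"wy": 0,"wz": 0,"dx": 0,"dy": -0.01,"dz": 0,"fingers": 1}]}}

```text
clock: 8.95
eef_pos: [496.9, 90.5, 64.2]
eef_rot: [3.14, -0.003, 0.272]
wrist_force: [-0.4, -5.6, 9.5]
finger_gap: 0.4
finger_force: 4.8
```

Run:
```python
from h import *
p=camera("side")
B=cv2.resize(p["image"][150:225,250:350],None,fx=8,fy=8,interpolation=cv2.INTER_CUBIC);cv2.imwrite("pics/b4.png",B[:,:,::-1])
print(np.mean([read_state()['wrist_force'] for _ in range(5)],0))
```

```text
[-0.615466   -5.32724408  9.81985063]
```

View pics/b4.png

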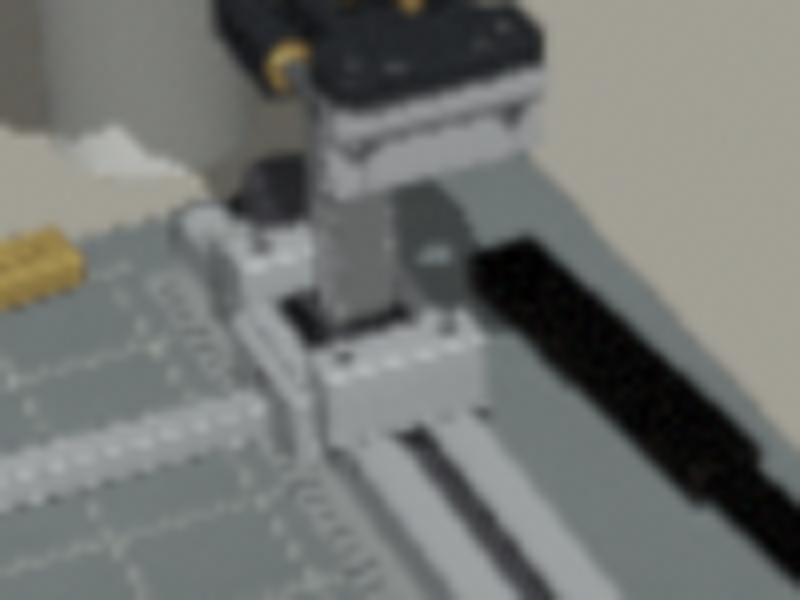

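The carriage's block now meets the thumbscrew stop at about crop (275,250). The sideways force rose to about 6 N and the fingers began to slip, at 67 mm of travel against 65 expected, so it's seated. Next I lift straight up.

Call:
{"fn": "servo_tool", "kwargs": {"motion": [{"wx": 0,"wy": 0,"wz": 0,"dx": 0,"dy": 0,"dz": -0.03,"fingers": 1},{"wx": 0,"wy": 0,"wz": 0,"dx": 0,"dy": 0,"dz": -0.07,"fingers": 1},{"wx": 0,"wy": 0,"wz": 0,"dx": 0,"dy": 0,"dz": -0.15,"fingers": 1},{"wx": 0,"wy": 0,"wz": 0,"dx": 0,"dy": 0,"dz": -0.35,"fingers": 1},{"wx": 0,"wy": 0,"wz": 0,"dx": 0,"dy": 0,"dz": -0.65,"fingers": 1},{"wx": 0,"wy": 0,"wz": 0,"dx": 0,"dy": 0,"dz": -1,"fingers": 1},{"wx": 0,"wy": 0,"wz": 0,"dx": 0,"dy": 0,"dz": -1,"fingers": 1}]}}

```text
clock: 9.7
eef_pos: [497.4, 91.4, 167.4]
eef_rot: [3.141, -0.007, 0.272]
wrist_force: [0.2, 0.1, -0.4]
finger_gap: 0.7
finger_force: 0.0
```

Call:
{"fn": "servo_tool", "kwargs": {"motion": [{"wx": 0,"wy": 0,"wz": 0,"dx": -0.3,"dy": 0,"dz": -0.2,"fingers": 1},{"wx": 0,"wy": 0,"wz": 0,"dx": -0.7,"dy": 0.2,"dz": -0.4,"fingers": 1},{"wx": 0,"wy": 0,"wz": 0,"dx": -1,"dy": 0.4,"dz": -0.5,"fingers": 1},{"wx": 0,"wy": 0,"wz": 0,"dx": -1,"dy": 0.4,"dz": -0.5,"fingers": 1},{"wx": 0,"wy": 0,"wz": 0,"dx": -1,"dy": 0.4,"dz": -0.5,"fingers": 1}]}}

```text
clock: 10.2
eef_pos: [410.1, 25.5, 212.9]
eef_rot: [3.142, -0.001, 0.271]
wrist_force: [0.4, 0.5, -0.0]
finger_gap: 0.4
finger_force: 0.0
```

Run:
```python
from h import *
p=camera("side")
B=cv2.resize(p["image"][140:240,230:390],None,fx=5,fy=5,interpolation=cv2.INTER_CUBIC);cv2.imwrite("pics/b5.png",B[:,:,::-1])
for q,z in(("pad_top",70),("set_stop",70)):
  d=trace(q,p)[0];ys,xs=np.nonzero(d["pixels"]);print(q,d['conf'],ray(p,xs.mean(),ys.mean(),z))
```

```text
pad_top 0.54 [493.70471427  87.39055783  70.        ]
set_stop 0.53 [475.57904214 151.24314481  70.        ]
```

View pics/b5.png

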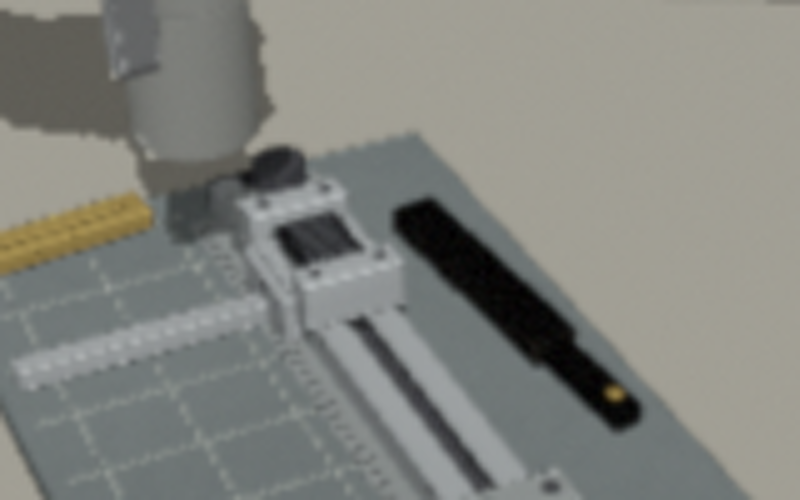

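The carriage sits against the thumbscrew stop (knob at crop (278,167)). The pad at (320,238) is up, the fan and paperweight haven't moved, and the arm is clear.

```bash
python3 -c "
from cell import *
print(sign_off())"
```

```text
the job is handed in; nothing more can be done
None
```

The back stop was pushed about 66 mm to rest against the thumbscrew stop, then the pad was released so the brake holds it; the arm is clear and the job was handed in at about 10 s.

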